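Put the spice jar away in the caddy with the push-push lid

TASK

Put the spice jar away in the wooden caddy: press its lid above the catch so that it springs up by itself, stand the jar upright inside without dropping it, then swing the lid down and press it again until the catch holds it shut. The catch is delicate: press only until you feel it bottom, well under 16 N, and leave the mill, the canister and the bowl where they stand.

Things in the scene. Friction and masses are not known exactly. Their poses are not given: they have to be found in the camera images.
- caddy: Light wooden caddy fixed to the worktop, 170 (x) x 156 (y) mm, walls 7 mm, rim 113 mm above the worktop. On it a hinged wooden lid without a handle: a cap 176 x 176 mm with skirts reaching 23 mm below its plate, top 144 mm above the worktop when latched. Origin: centre of the underside; x from the front (robot side) to the hinge side, y to the left, z up.
- caddy_in (a point): Middle of the free inner floor of the caddy, 12 mm behind the caddy's origin and 7 mm above the worktop; axes as the caddy's. From here the free space runs 66 mm to front and back and 71 mm to left and right.
- catch_mouth (a point): Mouth of the grey catch housing inside the front wall, 112 mm above the worktop; the housing is 24 (x) x 36 (y) x 60 mm below this point. The stroke is adjusted by hand and unknown: pressed from the latched height the catch switches 7 to 18 mm down and bottoms about 1 mm later, where the resistance rises from about 3 N by some 8 N per mm. Reach the bottom, then let go.
- lid_press (a point): Where to press: a thin steel disc of 32 mm on top of the lid, on its centre line directly above the catch, 146 mm from the hinge axis, 30 mm from the front edge. The point lies on the lid's upper face and moves with it; z is the outward normal. Under it a steel striker pin hangs 42 mm below the lid's plate.
- lid_hinge (a point): Point on the hinge axis in the middle of the lid's width, 80 mm behind the caddy's origin and 139.5 mm above the worktop; the axis runs along the caddy's y. The lid's plate is 9 mm thick and centred on this axis: its upper face lies 4.5 mm off it.
- lid_edge (a point): Middle of the lid's free front edge on its upper face, 176 mm from the hinge axis. When freed, a damped spring swings the lid fully open in about 2 s: the edge is then about 313 mm above the worktop and 35 mm behind the hinge axis. The spring holds it open; to close it, push the upper (now far) face from behind, along its arc; under 5 N near the edge.
- lid (a joint): Lid angle in rad: 0 latched, 1.75 fully open (leaning back), negative while pressed. Push-push catch: from latched, a press to the bottom and letting go frees it; from open, bringing it down to the bottom and letting go lets it rise to 0, where it stays. An incomplete press changes nothing (latched stays latched, open springs open again); each further full press switches it again.
- spice_jar: Round glass spice jar with a screw cap, 45 mm in diameter, 105 mm tall, about 0.11 kg, standing upright on the open worktop to the right of the caddy, within easy reach (other jars stand far away against the wall). Origin: centre of its underside, z up.
- salt_mill: Turned wooden mill, 58 mm in diameter, 120 mm tall, with a small metal knob on top, to the right of the caddy. Origin: centre of the underside. Leave it alone.
- canister: Round lidded canister, 87 mm in diameter, 105 mm tall with its knob, behind and to the right of the caddy. Origin: centre of the underside. Leave it alone.
- bowl: Small dark bowl, 115 mm in diameter, 51 mm tall. Origin: centre of the underside. Leave it alone.
There are look-alikes about, which are no part of the job. What is shaped like the spice_jar but green or pink is not meant.

How it is judged:
On the way, in this order (a step that is already met when the one before it is completed fails the run):
1. the lid has been freed and has sprung fully open (value of joint lid above 1.5 rad), for 0.2 s.
2. the jar stands upright inside the caddy, let go, with the lid still open (x of spice_jar in the frame of caddy between -0.056 and 0.08 m and y of spice_jar in the frame of caddy between -0.072 and 0.072 m and z of spice_jar in the frame of caddy between -0.005 and 0.02 m and angle between spice_jar's own z axis and vertical below 0.15 rad and contact force between the fingers and spice_jar below 0.1 N and linear speed of spice_jar below 0.05 m/s and value of joint lid above 0.5 rad), for 0.2 s.
At the end, for the whole second after the job is handed in: The lid is held shut by its catch (lid angle between -0.02 and 0.03 rad) with nothing pressing on it, and the jar stands at rest, upright within 0.15 rad, on the floor inside the caddy (value of joint lid between -0.02 and 0.03 rad and x of spice_jar in the frame of caddy between -0.056 and 0.08 m and y of spice_jar in the frame of caddy between -0.072 and 0.072 m and z of spice_jar in the frame of caddy between -0.005 and 0.02 m and angle between spice_jar's own z axis and vertical below 0.15 rad and linear speed of spice_jar below 0.05 m/s); the robot touches nothing.
It fails at once if the robot presses or pushes the caddy or its lid with more than 16 N (contact force between any of the fingers, the arm and caddy above 16 N).
It fails at once if the jar falls: it moves faster than 0.6 m/s while not held (linear speed of spice_jar above 0.6 m/s and contact force between the fingers and spice_jar below 0.1 N).
It fails at once if the mill, the canister or the bowl is moved more than 30 mm or tipped ((distance of salt_mill from where it was at the start of the episode above 0.03 m or angle between salt_mill's own z axis and vertical above 0.35 rad) or (distance of canister from where it was at the start of the episode above 0.03 m or angle between canister's own z axis and vertical above 0.35 rad) or (distance of bowl from where it was at the start of the episode above 0.03 m or angle between bowl's own z axis and vertical above 0.35 rad)).
It also fails if it takes over 70 s, if anything falls off the work surface, if the arm or the gripper's body presses on something with over 40 N, if the wrist force passes 120 N, or if a joint passes its speed limit or range.

ROBOT

A 6-joint arm with a two-finger parallel gripper is mounted at the origin on a cart in front of the work surface, level with it; the furniture and walls round the work are solid. World frame = base frame: x ahead of the robot, y to its left, z up, the work surface at z = 0. Lengths are in m, angles in rad, forces in N, time in s.
With the tool pointing down it reaches from about 0.35 to 0.775 m from the base axis. Payload 5.5 kg.
Tool frame: the origin (TCP) lies between the finger pads; the fingertips stand 17 mm ahead of it and the grasp point (between the pads) lies 2 mm behind it (env.finger_overhang is the distance from the TCP to the fingertips, in m); z points along the fingers, y is the line along which they close (so a half turn about z gives the same grasp; the last joint's range is limited). The gripper opens to 85 mm and grips with 20 to 120 N. Pads are 22 mm wide; open, the fingers measure 114 mm over their backs; the gripper's body (76 mm by 85 mm) begins 54 mm behind the grasp point. The pads swing forward as they close: fully open they stand 13 mm farther back than shut.
Start: joints at [1.092, 0.313, 0.046, 1.304, 0, 1.431], TCP at [0.191, 0.542, 0.248] pointing down, gripper open.
Joint ranges: [-2.76, 2.76], [-0.86, 1.69], [-1.03, 1.26], [-2.2, 2.34], [-1.47, 1.5], [-3.14, 3.14]. Speed limits (rad/s): [2.57, 2.57, 3.14, 3.14, 3.14, 3.14].

INTERFACE

Orientations are given as a unit quaternion [w, x, y, z].
In Python, from workcell import env gives the robot as it stands. The module is installed in compiled form; this text tells all that it offers.
- The arm moves only by the shell command python3 -m pendant 'ROWS' [FORCE]. ROWS is JSON, a list of rows, each a list of 5 numbers: the gripper's target within -1 to 1 (fully open at 1, half-way at 0, shut at -1), then the shift along the tool's x, y, z in m, then the turn about the tool's z in rad. A call has 1 to 8 rows; each row shifts and turns the commanded pose from where the row before left it, along the tool's axes as they then stand; what a row does not reach is not made up. A row lasts 1/8 s, in which the tool goes at most 62.5 mm and 10.7 degrees, less where a joint would pass 70% of its speed; a pose out of reach is approached as far as the arm can. A call with a gripper value outside its range is refused whole. The fingers move at their own pace and stop on an object; FORCE is the grip in N (left out, the last holds). Time passes only in rows, so rows that do not move let the fingers close. It gives the time, the measured TCP pose, the force, the opening and the grip force at its end, in the units of the state.
- env.get_state(): the state, without advancing time (a new reading comes with each control period).
- env.read_camera(name): name is "scene" or "top" or "wrist"; returns the picture (420x560x3 uint8, red, green, blue); there is no depth.
- env.calibration(name): a dict with "K" (3x3 intrinsics, pixels), "distortion" ([k1, k2, p1, p2, k3] as OpenCV has them; the pictures are not rectified), "T" (4x4, takes a point from camera to world coordinates); the wrist camera has in their place "tool_from_camera" (4x4, takes a point from camera to tool coordinates, whose origin is the TCP and whose axes are the flange's). Camera axes: x right, y down, z forward; pixel columns grow to the right and rows downward; lengths in m; the calibration is good to about 2 mm. A picture is of the moment at which its call begins: read the wrist's pose just before it. calibration takes no time and is no camera call.
- env.hand_in(): hands the job in; it is judged then, once.
Trained networks look in the newest picture that a camera, given by its name, has taken for a name from the list of things; names that differ only in an ending like _2 or _b are one class to them, and where a whole thing is asked for, a point or a joint stands for the part that bears it (a point fixed in the world has none). Each returns a list of dicts, best first, with "score" (0 to 1); they miss things now and then, are a little off and sometimes report something else, mostly with a low value. They report only what shows in the picture. A call takes as long as a camera call. They do not tell look-alikes from the thing itself.
- env.recognise(camera, label): "centre" ([column, row] in pixels, amid what is visible of it).
The state is a dict: "clock": time; "joint_pos": joint angles; "qvel": joint speeds; "tau": joint torques, N m; "tcp_pos": TCP position; "orientation": TCP orientation; "wrist_force": force on the tool from outside, world axes, zero at the start; "ft_torque": the same for the moment, N m; "finger_gap": finger opening in m; "grip_force": force on a finger pad.
Only numpy, scipy, OpenCV 4.12 (cv2) and the standard library are available. Lean on these libraries where they do the work, as an engineer would, in place of code of your own. Each camera call takes 0.05 s, during which the arm holds its last target. There are 200 camera calls.

## Working session

There is one attempt and no reset: what is moved stays moved. The work goes in short steps, Python scripts to look and compute and a shell command to move; the robot and the scene stay as the last step left them, time stands still between calls to the robot, and variables do not carry over. Pictures are saved under pics/ and viewed, at most 10 in all, crops included, and the job is handed in when it is done.

```bash
mkdir -p pics; cat > h.py <<'E'
from workcell import env
import numpy as np, cv2
from scipy.spatial.transform import Rotation as R
def st():
    s=env.get_state(); print({k:np.round(s[k],4).tolist() for k in ("clock","tcp_pos","orientation","wrist_force","finger_gap")}); return s
def cam(name):
    c=env.calibration(name)
    if "T" in c: T=np.array(c["T"])
    else:
        s=env.get_state(); q=s["orientation"]; W=np.eye(4); W[:3,:3]=R.from_quat([q[1],q[2],q[3],q[0]]).as_matrix(); W[:3,3]=s["tcp_pos"]; T=W@np.array(c["tool_from_camera"])
    return np.array(c["K"]),np.array(c["distortion"]),T
def at(name,px,z):
    K,d,T=cam(name); u=cv2.undistortPoints(np.array([[px]],float),K,d)[0,0]
    r=T[:3,:3]@np.array([u[0],u[1],1]); return T[:3,3]+r*(z-T[2,3])/r[2]
def proj(name,P):
    K,d,T=cam(name); Ti=np.linalg.inv(T); return cv2.projectPoints(np.array(P,float).reshape(-1,1,3),cv2.Rodrigues(Ti[:3,:3])[0],Ti[:3,3],K,d)[0][:,0]
def save(n,im): cv2.imwrite("pics/"+n,im[:,:,::-1])
E
python3 - <<'E'
from h import *
st()
ims=[]
for c in ("scene","top"):
    im=env.read_camera(c); save(c+"0.png",im)
    print(c,cam(c)[2][:3,3].round(3))
    for l in ("caddy","lid_press","spice_jar","salt_mill","canister","bowl","lid_edge"):
        r=env.recognise(c,l); print(c,l,[(np.round(x["centre"]).tolist(),round(x["score"],2)) for x in r])
E
```

```text
{'clock': 0.0, 'tcp_pos': [0.1909, 0.5419, 0.2474], 'orientation': [-0.0003, 0.1686, 0.9857, -0.0009], 'wrist_force': [-0.1548, 0.1827, -0.4395], 'finger_gap': 0.0856}
scene [ 0.078 -0.804  0.804]
scene caddy [([212.0, 211.0], 0.71)]
scene lid_press [([208.0, 198.0], 0.74)]
scene spice_jar [([262.0, 303.0], 0.93), ([312.0, 296.0], 0.81), ([295.0, 332.0], 0.55)]
scene salt_mill [([299.0, 262.0], 0.95), ([331.0, 208.0], 0.48)]
scene canister [([331.0, 205.0], 0.8)]
scene bowl [([357.0, 250.0], 0.96)]
scene lid_edge [([208.0, 197.0], 0.8), ([212.0, 211.0], 0.73)]
top [ 0.379 -0.226  1.126]
top caddy [([221.0, 246.0], 0.86)]
top lid_press [([220.0, 252.0], 0.63)]
top spice_jar [([388.0, 287.0], 0.88), ([365.0, 251.0], 0.74), ([342.0, 284.0], 0.57)]
top salt_mill [([330.0, 227.0], 0.77)]
top canister [([290.0, 148.0], 0.95)]
top bowl [([352.0, 173.0], 0.79)]
top lid_edge [([220.0, 249.0], 0.7)]
```

View pics/scene0.png

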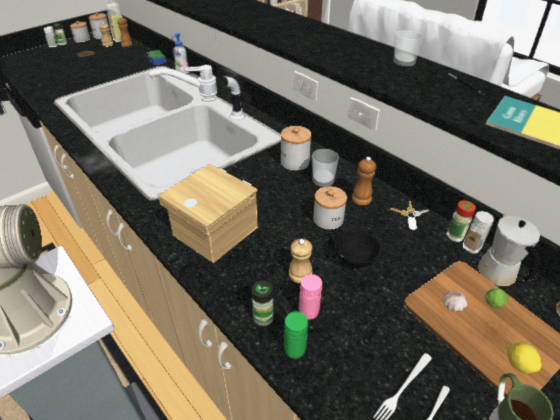

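View pics/top0.png

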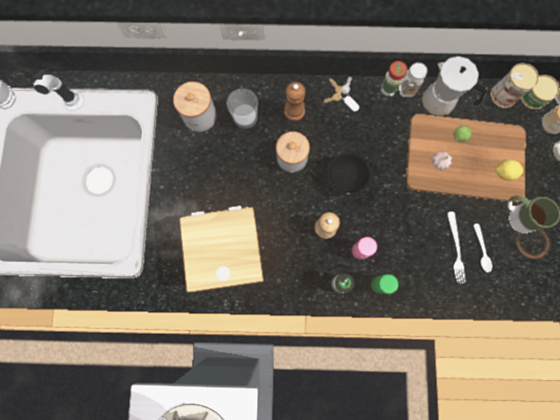

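The scene picture shows the wooden lid with its pale disc at about (190,203), and the top picture shows it at (223,273). Jar-shaped things in the scene picture:
- (262,303): dark cap with clear glass and a label
- (312,296): pink
- (295,332): green

More distant jars stand at (462,220) and (480,230), against the wall. I choose (262,303) in scene, which is (342,284) in top.

```bash
python3 - <<'E'
from h import *
t=cv2.imread("pics/top0.png"); s=cv2.imread("pics/scene0.png")
def blob(im,x0,x1,y0,y1):
    g=im[y0:y1,x0:x1].astype(int); m=(g.max(2)-g.min(2)<40)&(g.min(2)>170)
    n,l,stt,c=cv2.connectedComponentsWithStats(m.astype(np.uint8)); i=1+stt[1:,4].argmax(); return c[i]+[x0,y0],stt[i]
for n,im,b in (("top",t,(205,240,258,286)),("scene",s,(178,205,190,215))):
    p,q=blob(im,*b); print(n,p,q,at(n,p,.144))
# lid outline in top: light wood
hsv=cv2.cvtColor(t,cv2.COLOR_BGR2HSV)[200:300,170:275]; bright=t[200:300,170:275].max(2)
m=((bright>150)).astype(np.uint8); n,l,stt,c=cv2.connectedComponentsWithStats(m); i=1+stt[1:,4].argmax(); print(stt[i])
cn=max(cv2.findContours((l==i).astype(np.uint8),0,2)[0],key=len); r=cv2.minAreaRect(cn); print(r)
for p in cv2.boxPoints(r)+[170,200]: print(p,at("top",p,.144).round(4))
# circle/caps
for n,p,z in (("top",(342,282),.105),("scene",(262,289),.105),("top",(388,285),.105),("top",(365,247),.105),("top",(329,221),.115),("top",(348,173),.03),("top",(292,147),.1)): print(n,p,at(n,p,z).round(3))
a=cv2.resize(t[195:305,170:410],None,fx=3.3,fy=3.3,interpolation=2)[:,:800]; b=cv2.resize(s[260:360,220:340],None,fx=2.3,fy=2.3,interpolation=2)
o=np.zeros((a.shape[0]+b.shape[0],800,3),np.uint8); o[:a.shape[0],:a.shape[1]]=a; o[a.shape[0]:,:b.shape[1]]=b; cv2.imwrite("pics/crop1.png",o); print(o.shape)
E
```

```text
top [222.8700565  273.02259887] [ 11   8  15  15 177] [ 0.42888333 -0.08189659  0.144     ]
scene [190.03448276 202.6091954 ] [ 6  9 13  8 87] [ 0.42968612 -0.07929742  0.144     ]
[  10    6   83   86 5820]
((49.459686279296875, 47.877723693847656), (78.38018798828125, 77.36674499511719), 82.05652618408203)
[175.73156691 214.40955353] [0.5644 0.0378 0.144 ]
[252.35597229 203.71777344] [ 0.5948 -0.1439  0.144 ]
[263.18780518 281.34589386] [ 0.4121 -0.1759  0.144 ]
[186.56340027 292.03767395] [ 0.3835 -0.0006  0.144 ]
top (342, 282) [ 0.416 -0.363  0.105]
scene (262, 289) [ 0.414 -0.37   0.105]
top (388, 285) [ 0.412 -0.473  0.105]
top (365, 247) [ 0.502 -0.419  0.105]
top (329, 221) [ 0.562 -0.33   0.115]
top (348, 173) [ 0.711 -0.39   0.03 ]
top (292, 147) [ 0.756 -0.236  0.1  ]
(593, 800, 3)
```

View pics/crop1.png

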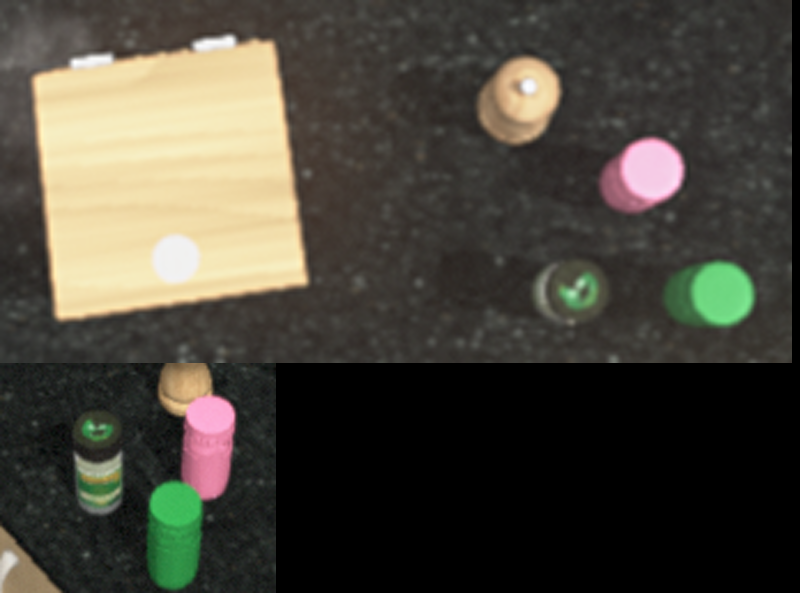

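The crop confirms the choice: the clear-glass jar with a label and dark cap is at top px (343,283). The pink and green jars, the mill and the lid disc all show separately. Next I align the tool with the caddy's yaw.

```bash
python3 -m pendant '[[-1,0,0,0,-0.17],[-1,0,0,0,-0.17],[-1,0,0,0,-0.16]]' 40; cat >> h.py <<'E'
def go(x,y,z,yaw=None):
    "tool-axis shift to a world TCP target (and turn about tool z if yaw of caddy given)"
    s=env.get_state(); q=s["orientation"]; M=R.from_quat([q[1],q[2],q[3],q[0]]).as_matrix()
    d=M.T@(np.array([x,y,z])-s["tcp_pos"]); print("shift tool",d.round(4), "tool y angle",round(np.degrees(np.arctan2(M[1,1],M[0,1]))-90,2)); return d
E
python3 - <<'E'
from h import *
st()
c=[at("top",(170+u/3.3,195+v/3.3),.144) for u,v in ((33,72),(272,40),(307,284),(57,319))]
for i in range(4):
    d=c[(i+1)%4]-c[i]; print(c[i].round(4),np.linalg.norm(d).round(4),np.degrees(np.arctan2(d[1],d[0])).round(1))
h=[at("top",(170+u/3.3,195+v/3.3),.142) for u,v in ((92,62),(214,43))]; d=h[0]-h[1]; print(h,np.degrees(np.arctan2(d[1],d[0]))-90)
m=(c[2]+c[3])/2-(c[0]+c[1])/2;print(np.degrees(np.arctan2(-m[1],-m[0])), sum(c)/4)
go(.429,-.081,.19)
E
```

```text
clock: 1.18
tcp_pos: [0.1911, 0.5424, 0.2484]
orientation: [0.0, -0.083, 0.997, 0.0]
wrist_force: [-0.2, -0.1, -0.4]
finger_gap: 0.0322
grip_force: 0.0
{'clock': 1.175, 'tcp_pos': [0.1911, 0.5424, 0.2484], 'orientation': [0.0001, -0.0832, 0.9965, 0.0001], 'wrist_force': [-0.1923, -0.1206, -0.3888], 'finger_gap': 0.0322}
[0.5589 0.0272 0.144 ] 0.1737 -80.8
[ 0.5865 -0.1444  0.144 ] 0.1765 -169.8
[ 0.4128 -0.1756  0.144 ] 0.1757 99.3
[ 0.3844 -0.0022  0.144 ] 0.1769 9.5
[array([ 0.56759753, -0.01456116,  0.142     ]), array([ 0.58373044, -0.10221433,  0.142     ])] 10.428798725846846
9.866432530466264 [ 0.48563338 -0.07373941  0.144     ]
shift tool [-0.1312 -0.6542  0.0583] tool y angle 9.55
```

```bash
python3 -m pendant '[[-1,-0.011,-0.056,0,0],[-1,-0.011,-0.056,0,0],[-1,-0.011,-0.056,0,0],[-1,-0.011,-0.056,0,0],[-1,-0.011,-0.056,0,0],[-1,-0.011,-0.056,0,0],[-1,-0.011,-0.056,0,0],[-1,-0.011,-0.056,0,0]]'
python3 -m pendant '[[-1,-0.011,-0.055,0.02,0],[-1,-0.011,-0.052,0.02,0],[-1,-0.011,-0.052,0.02,0],[-1,-0.010,-0.046,0.01,0],[-1,0,0,0,0]]'
python3 - <<'E'
from h import *
st();go(.429,-.082,.165)
E
```

```text
clock: 2.17
tcp_pos: [0.3503, 0.1126, 0.2487]
orientation: [0.001, -0.081, 0.997, 0.0]
wrist_force: [1.6, -0.8, -0.3]
finger_gap: -0.0002
grip_force: 0.0
clock: 2.8
tcp_pos: [0.426, -0.0838, 0.1776]
orientation: [-0.0, -0.078, 0.997, -0.0]
wrist_force: [-1.3, 0.5, -0.2]
finger_gap: 0.0002
grip_force: 0.0
{'clock': 2.8, 'tcp_pos': [0.426, -0.0838, 0.1776], 'orientation': [-0.0001, -0.0782, 0.9969, -0.0], 'wrist_force': [-1.3474, 0.488, -0.2032], 'finger_gap': 0.0002}
shift tool [-0.0033  0.0013  0.0126] tool y angle 8.97
```

```bash
python3 -m pendant '[[-1,-0.003,0.001,0.012,0],[-1,0,0,0.003,0],[-1,0,0,0.002,0],[-1,0,0,0,0]]'
python3 -m pendant '[[-1,0,0,0.002,0],[-1,0,0,0.002,0],[-1,0,0,0,0]]'
python3 -m pendant '[[-1,0,0,0.001,0],[-1,0,0,0.001,0],[-1,0,0,0,0]]'
```

```text
clock: 3.3
tcp_pos: [0.4279, -0.0789, 0.1614]
orientation: [0.0, -0.081, 0.997, 0.0]
wrist_force: [0.9, 0.8, 0.0]
finger_gap: 0.0003
grip_force: 0.0
clock: 3.68
tcp_pos: [0.4281, -0.0795, 0.1573]
orientation: [0.0, -0.081, 0.997, 0.0]
wrist_force: [-0.7, 1.0, 2.8]
finger_gap: 0.0001
grip_force: 1.2
clock: 4.05
tcp_pos: [0.4282, -0.0797, 0.1553]
orientation: [0.0, -0.08, 0.997, 0.0]
wrist_force: [-0.2, 2.3, 3.8]
finger_gap: 0.0002
grip_force: 1.4
```

```bash
python3 -m pendant '[[-1,0,0,0.001,0],[-1,0,0,0,0]]'|grep -E "tcp|force"
for i in 1; do python3 -m pendant '[[-1,0,0,0.001,0],[-1,0,0,0,0]]'|grep -E "tcp|force"; done
python3 -m pendant '[[-1,0,0,0.001,0],[-1,0,0,0,0]]'|grep -E "tcp|force"
```

```text
tcp_pos: [0.4282, -0.0797, 0.1543]
wrist_force: [1.1, 1.7, 3.0]
grip_force: 1.5
tcp_pos: [0.4282, -0.0797, 0.1533]
wrist_force: [1.2, 2.0, 3.2]
grip_force: 1.5
tcp_pos: [0.4282, -0.0797, 0.1523]
wrist_force: [0.2, 2.3, 3.0]
grip_force: 1.5
```

```bash
python3 -m pendant '[[-1,0,0,0.001,0],[-1,0,0,0,0]]'|grep -E "tcp|wrist"
python3 -m pendant '[[-1,0,0,0.001,0],[-1,0,0,0,0]]'|grep -E "tcp|wrist"
```

```text
tcp_pos: [0.4283, -0.0797, 0.1516]
wrist_force: [-0.7, 2.4, 6.8]
tcp_pos: [0.4283, -0.0798, 0.151]
wrist_force: [-1.5, 2.5, 9.4]
```

```bash
python3 -m pendant '[[-1,0,0,0.001,0],[-1,0,0,0,0]]'|grep -E "tcp|wrist"
```

```text
tcp_pos: [0.4283, -0.0797, 0.1505]
wrist_force: [-2.5, 3.4, 13.7]
```

The catch has bottomed at about TCP z 0.1515. I let go and back off up and to the front.

```bash
python3 -m pendant '[[-1,0,0,-0.012,0],[-1,0,0,-0.03,0],[-1,0,0,-0.055,0],[-0.2,0,0,-0.055,0],[0.3,0,0,-0.055,0],[0.5,0,-0.05,-0.03,0],[0.5,0,-0.06,0,0],[0.5,0,-0.06,0,0]]'
python3 - <<'E'
from h import *
st();im=env.read_camera("scene");save("scene1.png",im)
go(.414,-.367,.25)
E
```

```text
clock: 6.55
tcp_pos: [0.4553, -0.2494, 0.3867]
orientation: [0.0, -0.081, 0.997, -0.001]
wrist_force: [1.0, 0.7, 0.2]
finger_gap: 0.0639
grip_force: 0.0
{'clock': 6.55, 'tcp_pos': [0.4553, -0.2494, 0.3867], 'orientation': [0.0, -0.0807, 0.9967, -0.0006], 'wrist_force': [0.9529, 0.6924, 0.1974], 'finger_gap': 0.0639}
shift tool [ 0.0585 -0.1022  0.1349] tool y angle 8.97
```

View pics/scene1.png

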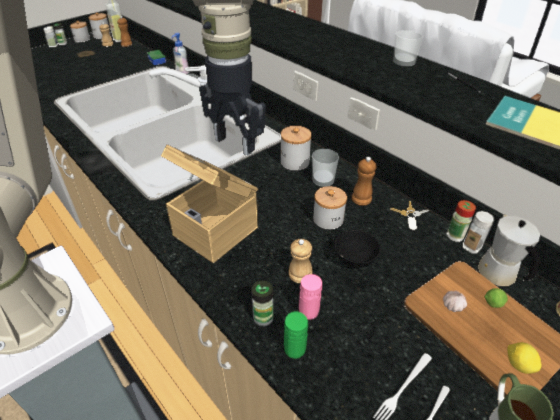

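The lid is rising: open edge at about (170,155), catch housing at (193,215). Now I go above the jar.

```bash
python3 -m pendant '[[0.5,0.015,-0.026,0.034,0],[0.5,0.015,-0.026,0.034,0],[0.5,0.015,-0.026,0.034,0],[0.5,0.013,-0.024,0.034,0],[0.5,0,0,0,0],[0.5,0,0,0,0]]'
python3 - <<'E'
from h import *
s=st();im=env.read_camera("wrist");save("w1.png",im)
print([(x["centre"],x["score"]) for x in env.recognise("wrist","spice_jar")])
print(proj("wrist",[[.414,-.367,.105],[.414,-.367,0]]))
T=cam("wrist")[2];print(T.round(3))
E
```

```text
clock: 7.35
tcp_pos: [0.4144, -0.3571, 0.2508]
orientation: [-0.0, -0.08, 0.997, 0.0]
wrist_force: [0.2, -0.0, 0.2]
finger_gap: 0.0642
grip_force: 0.0
{'clock': 7.35, 'tcp_pos': [0.4144, -0.3571, 0.2508], 'orientation': [-0.0002, -0.0804, 0.9968, 0.0002], 'wrist_force': [0.2073, -0.0139, 0.243], 'finger_gap': 0.0642}
[([269.3, 194.2], 0.97), ([160.9, 174.8], 0.94), ([213.2, 251.6], 0.82), ([504.6, 282.6], 0.64)]
[[269.93347687 196.53481023]
 [272.83053126 172.86097715]]
[[-0.16   0.937  0.31   0.337]
 [ 0.987  0.152  0.049 -0.37 ]
 [-0.001  0.313 -0.95   0.378]
 [ 0.     0.     0.     1.   ]]
```

View pics/w1.png

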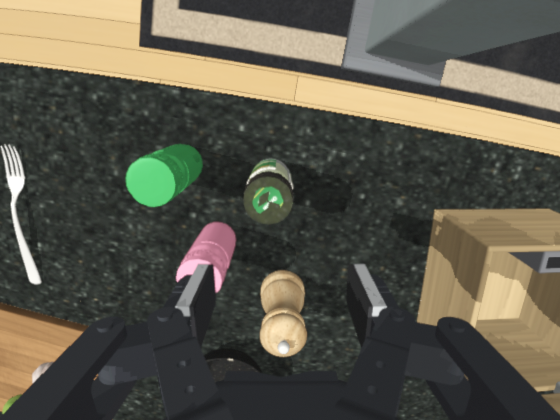

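The wrist picture shows the jar's cap at about (268,200), matching the predicted (270,197). The pink jar is at (205,260) and the green one at (160,175), with clear finger lanes. Next I work out the descent.

```bash
python3 - <<'E'
from h import *
print(at("wrist",(268,200),.105)); p=at("wrist",(268,200),.105); go(p[0],p[1],.085)
E
```

```text
[ 0.4174291  -0.36821702  0.105     ]
shift tool [-0.0003 -0.011   0.1668] tool y angle 9.29
```

```bash
python3 -m pendant '[[0.5,0.001,-0.011,0.03,0],[0.5,0,0,0.035,0],[0.5,0,0,0.035,0],[0.5,0,0,0.035,0],[0.5,0,0,0.03,0],[0.5,0,0,0,0],[-0.3,0,0,0,0],[-0.3,0,0,0,0]]' 30
python3 -m pendant '[[-0.3,0,0,0,0],[-0.3,0,0,0,0],[-0.3,0,0,0,0]]' 30
```

```text
clock: 8.45
tcp_pos: [0.4164, -0.3694, 0.0874]
orientation: [0.001, -0.081, 0.997, -0.001]
wrist_force: [0.6, 0.9, 3.6]
finger_gap: 0.0444
grip_force: 30.8
clock: 8.82
tcp_pos: [0.4164, -0.3694, 0.0874]
orientation: [0.001, -0.081, 0.997, -0.001]
wrist_force: [0.5, 1.4, 6.7]
finger_gap: 0.0441
grip_force: 31.0
```

```bash
python3 -m pendant '[[-0.3,0,0,-0.02,0],[-0.3,0,0,-0.04,0],[-0.3,0,0,-0.04,0],[-0.3,0,0,-0.04,0],[-0.3,0,0,-0.035,0],[-0.3,0,0,0,0]]'
python3 - <<'E'
from h import *
st();go(.495,-.071,.26)
save("s2.png",env.read_camera("scene"))
E
```

```text
clock: 9.57
tcp_pos: [0.4163, -0.3699, 0.2641]
orientation: [0.002, -0.08, 0.997, -0.003]
wrist_force: [-0.3, 0.2, -1.3]
finger_gap: 0.0439
grip_force: 30.9
{'clock': 9.575, 'tcp_pos': [0.4163, -0.3699, 0.2641], 'orientation': [0.002, -0.0805, 0.9967, -0.0028], 'wrist_force': [-0.298, 0.1792, -1.3042], 'finger_gap': 0.0439}
shift tool [-0.1256  0.2824  0.0028] tool y angle 9.23
```

View pics/s2.png

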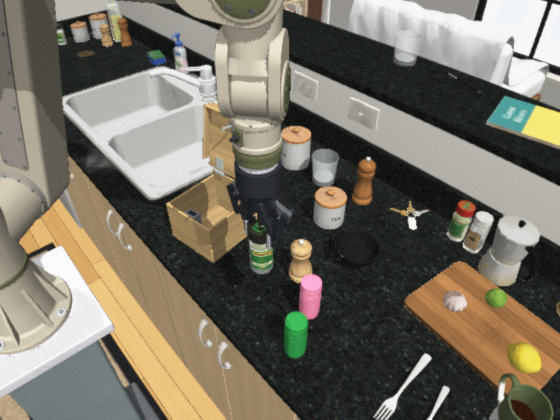

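The picture shows the jar lifted upright in the gripper at (261,255), and the lid fully open at about (215,145). Now I move it over the caddy, keeping to the front of the lid.

```bash
python3 -m pendant '[[-0.3,-0.01,0.025,0,0],[-0.3,-0.018,0.042,0,0],[-0.3,-0.02,0.046,0,0],[-0.3,-0.02,0.046,0,0],[-0.3,-0.02,0.046,0,0],[-0.3,-0.019,0.042,0,0],[-0.3,-0.018,0.035,0,0],[-0.3,0,0,0,0]]'
python3 -m pendant '[[-0.3,0,0,0,0],[-0.3,0,0,0,0]]'
python3 - <<'E'
from h import *
st();go(.495,-.071,.1)
im=env.read_camera("wrist");save("w2.png",im)
E
```

```text
clock: 10.62
tcp_pos: [0.4929, -0.0676, 0.2588]
orientation: [-0.001, -0.083, 0.997, 0.001]
wrist_force: [-1.2, -0.3, -0.2]
finger_gap: 0.0437
grip_force: 31.0
clock: 10.88
tcp_pos: [0.4929, -0.0709, 0.2598]
orientation: [-0.0, -0.08, 0.997, 0.0]
wrist_force: [0.1, 0.8, -0.4]
finger_gap: 0.0442
grip_force: 31.0
{'clock': 10.875, 'tcp_pos': [0.4929, -0.0709, 0.2598], 'orientation': [-0.0004, -0.0798, 0.9968, 0.0001], 'wrist_force': [0.1069, 0.8433, -0.3788], 'finger_gap': 0.0442}
shift tool [-0.0022 -0.0004  0.1598] tool y angle 9.15
```

View pics/w2.png

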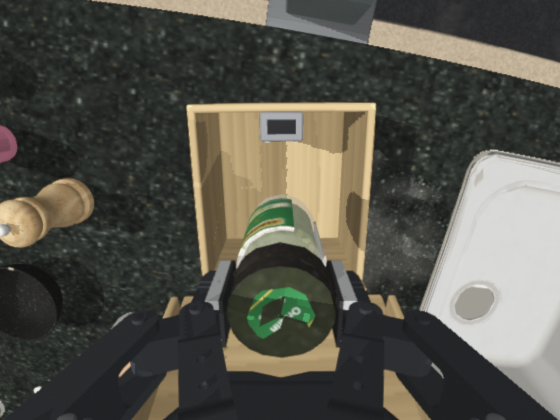

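The jar is centred left to right over the caddy, well behind the catch housing at (281,127). Lower it.

```bash
python3 -m pendant '[[-0.3,-0.003,0,0.025,0],[-0.3,0,0,0.035,0],[-0.3,0,0,0.035,0],[-0.3,0,0,0.03,0],[-0.3,0,0,0.022,0],[-0.3,0,0,0.01,0],[-0.3,0,0,0.004,0],[-0.3,0,0,0,0]]'
python3 -m pendant '[[-0.3,0,0,0.002,0],[-0.3,0,0,0,0]]'
```

```text
clock: 11.92
tcp_pos: [0.4967, -0.07, 0.0998]
orientation: [0.0, -0.08, 0.997, -0.0]
wrist_force: [0.2, -0.3, -0.6]
finger_gap: 0.0438
grip_force: 31.0
clock: 12.18
tcp_pos: [0.4966, -0.0696, 0.0977]
orientation: [0.0, -0.081, 0.997, -0.0]
wrist_force: [0.1, -0.2, -1.0]
finger_gap: 0.044
grip_force: 31.0
```

```bash
python3 -m pendant '[[-0.3,0,0,0.0015,0],[-0.3,0,0,0,0]]'|grep -E "tcp|wrist"
python3 -m pendant '[[-0.3,0,0,0.001,0],[-0.3,0,0,0,0]]'|grep -E "tcp|wrist"
```

```text
tcp_pos: [0.4963, -0.0695, 0.0957]
wrist_force: [0.0, -0.2, -0.7]
tcp_pos: [0.4963, -0.0696, 0.0947]
wrist_force: [-0.3, -0.4, -0.6]
```

```bash
python3 -m pendant '[[-0.3,0,0,0.001,0],[-0.3,0,0,0,0]]'|grep -E "tcp|wrist"
python3 -m pendant '[[-0.3,0,0,0.0005,0],[-0.3,0,0,0,0]]'|grep -E "tcp|wrist"
```

```text
tcp_pos: [0.4966, -0.0695, 0.0944]
wrist_force: [-0.9, 1.2, 5.2]
tcp_pos: [0.4967, -0.0695, 0.0944]
wrist_force: [-3.5, 1.8, 8.1]
```

```bash
python3 -m pendant '[[-0.3,0,0,-0.0007,0],[0.0,0,0,0,0],[0.2,0,0,0,0],[0.4,0,0,0,0],[0.4,0,0,0,0],[0.4,0,0,0,0]]'
python3 -m pendant '[[0.4,0,0,-0.02,0],[0.4,0,0,-0.04,0],[0.4,0,0,-0.05,0],[0.4,0,0,-0.05,0],[0.4,0,0,-0.055,0],[0.4,0,0,-0.055,0],[0,0,0,0,0],[-1,0,0,0,0]]'
python3 - <<'E'
from h import *
st();im=env.read_camera("wrist");save("w3.png",im)
h=np.array([.4940,-.0705])+.08*np.array([np.cos(.16),np.sin(.16)]);print(h)
E
```

```text
clock: 13.92
tcp_pos: [0.4963, -0.0696, 0.0938]
orientation: [-0.0, -0.08, 0.997, 0.0]
wrist_force: [-0.3, -0.2, 1.0]
finger_gap: 0.0597
grip_force: 0.0
clock: 14.92
tcp_pos: [0.4963, -0.0696, 0.3636]
orientation: [-0.0, -0.08, 0.997, 0.0]
wrist_force: [-0.2, 0.2, -0.6]
finger_gap: 0.0258
grip_force: 0.0
{'clock': 14.925, 'tcp_pos': [0.4963, -0.0696, 0.3636], 'orientation': [-0.0, -0.0805, 0.9968, 0.0001], 'wrist_force': [-0.2082, 0.242, -0.5561], 'finger_gap': 0.0258}
[ 0.57297818 -0.05775454]
```

View pics/w3.png

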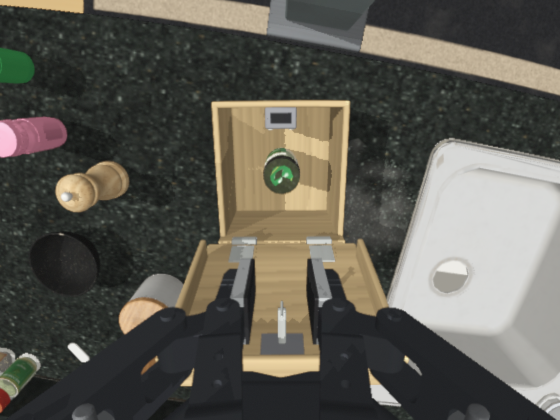

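The jar stands upright inside at (281,172), and the lid is fully open with its pin at (282,322). Now I compute the closing arc.

```bash
python3 -m pendant '[[-1,0,0,-0.015,0],[-1,-0.03,0,0,0],[-1,-0.04,0,0,0],[-1,-0.04,0,0,0],[-1,-0.035,0,0,0],[-1,-0.012,0,0,0],[-1,0,0,0.02,0],[-1,0,0,0,0]]'
python3 - <<'E'
from h import *
s=st();d=s["tcp_pos"][:2]-np.array([.4941,-.0706]);a=np.radians(9.4);print("X",d@[np.cos(a),np.sin(a)],"Y",d@[-np.sin(a),np.cos(a)])
P=[]
for t in np.linspace(1.75,0.0875,20):
    r=.157;P.append((.08-r*np.cos(t)+.0045*np.sin(t)+.011,.1395+r*np.sin(t)+.0045*np.cos(t)+.017))
P=np.array(P);print(P[0]);
for t,p,q in zip(np.linspace(1.75,.0875,20)[1:],P[1:],-np.diff(P,axis=0)): print(t.round(2),p.round(3),"tool x,z",q.round(4))
E
```

```text
clock: 15.98
tcp_pos: [0.6503, -0.0442, 0.3552]
orientation: [-0.003, -0.081, 0.997, 0.001]
wrist_force: [-0.6, 0.4, 0.4]
finger_gap: 0.0
grip_force: 0.0
{'clock': 15.975, 'tcp_pos': [0.6503, -0.0442, 0.3552], 'orientation': [-0.0034, -0.0806, 0.9967, 0.001], 'wrist_force': [-0.5693, 0.3888, 0.3756], 'finger_gap': 0.0}
X 0.15844149687041045 Y 0.000576233071215463
[0.12341257 0.31018369]
1.66 [0.11  0.312] tool x,z [ 0.0136 -0.0022]
1.58 [0.096 0.313] tool x,z [ 0.0137 -0.0011]
1.49 [0.082 0.313] tool x,z [0.0137 0.0001]
1.4 [0.069 0.312] tool x,z [0.0137 0.0013]
1.31 [0.055 0.309] tool x,z [0.0135 0.0025]
1.23 [0.042 0.306] tool x,z [0.0132 0.0037]
1.14 [0.029 0.301] tool x,z [0.0129 0.0049]
1.05 [0.017 0.295] tool x,z [0.0124 0.006 ]
0.96 [0.005 0.288] tool x,z [0.0118 0.007 ]
0.87 [-0.006  0.28 ] tool x,z [0.0112 0.008 ]
0.79 [-0.017  0.271] tool x,z [0.0104 0.009 ]
0.7 [-0.026  0.261] tool x,z [0.0096 0.0098]
0.61 [-0.035  0.25 ] tool x,z [0.0087 0.0106]
0.52 [-0.043  0.239] tool x,z [0.0077 0.0114]
0.44 [-0.049  0.227] tool x,z [0.0067 0.012 ]
0.35 [-0.055  0.215] tool x,z [0.0056 0.0125]
0.26 [-0.059  0.202] tool x,z [0.0045 0.013 ]
0.17 [-0.063  0.188] tool x,z [0.0034 0.0133]
0.09 [-0.065  0.175] tool x,z [0.0022 0.0136]
```

```bash
python3 -m pendant '[[-1,0,0,0.025,0],[-1,0,0,0.02,0],[-1,0.01,0,0,0],[-1,0.015,0,0,0],[-1,0.01,0,0,0],[-1,0.0136,0,-0.0022,0],[-1,0.0137,0,-0.0011,0],[-1,0,0,0,0]]'
```

```text
clock: 16.98
tcp_pos: [0.589, -0.0546, 0.3185]
orientation: [0.001, -0.08, 0.997, -0.0]
wrist_force: [-0.0, -0.0, 0.7]
finger_gap: 0.0
grip_force: 0.5
```

```bash
python3 -m pendant '[[-1,0.0137,0,0.005,0],[-1,0.0137,0,0.0013,0],[-1,0.0135,0,0.0025,0],[-1,0.0132,0,0.0037,0],[-1,0,0,0,0]]'
python3 - <<'E'
from h import *
s=st();save("s3.png",cv2.resize(env.read_camera("scene")[100:280,120:400],None,fx=2.5,fy=2.5))
E
```

```text
clock: 17.6
tcp_pos: [0.5361, -0.0632, 0.3051]
orientation: [0.0, -0.08, 0.997, -0.0]
wrist_force: [0.9, 0.4, 1.4]
finger_gap: -0.0003
grip_force: 0.5
{'clock': 17.6, 'tcp_pos': [0.5361, -0.0632, 0.3051], 'orientation': [0.0001, -0.0803, 0.9968, -0.0], 'wrist_force': [0.9205, 0.381, 1.3571], 'finger_gap': -0.0003}
```

View pics/s3.png

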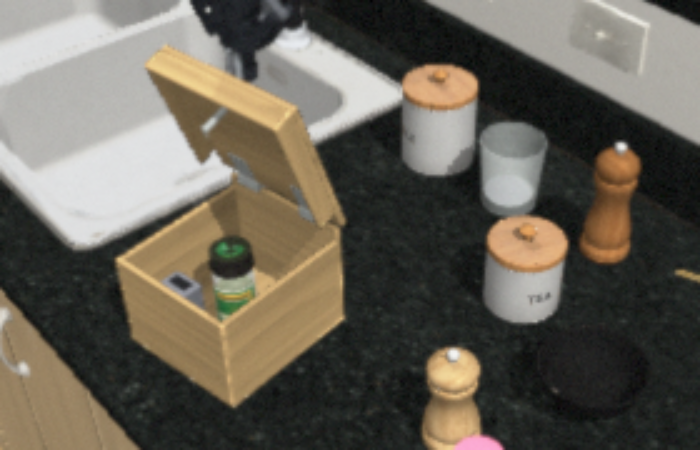

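The crop shows the lid being pushed forward by the fingertip at (245,65), with the jar upright inside at (233,270). I continue along the arc.

```bash
python3 -m pendant '[[-1,0.0129,0,0.0049,0],[-1,0.0124,0,0.006,0],[-1,0.0118,0,0.007,0],[-1,0.0112,0,0.008,0],[-1,0.0104,0,0.009,0],[-1,0,0,0,0]]'
python3 -m pendant '[[-1,0.0096,0,0.0098,0],[-1,0.0087,0,0.0106,0],[-1,0.0077,0,0.0114,0],[-1,0.0067,0,0.012,0],[-1,0,0,0,0]]'
python3 - <<'E'
from h import *
s=env.get_state();d=s["tcp_pos"][:2]-np.array([.4941,-.0706]);a=np.radians(9.4);print("X",d@[np.cos(a),np.sin(a)],"Y",d@[-np.sin(a),np.cos(a)])
E
```

```text
clock: 18.4
tcp_pos: [0.4783, -0.0725, 0.2698]
orientation: [-0.0, -0.08, 0.997, 0.0]
wrist_force: [0.3, 0.1, -0.1]
finger_gap: 0.0
grip_force: 0.6
clock: 19.02
tcp_pos: [0.4463, -0.0777, 0.226]
orientation: [-0.0, -0.08, 0.997, 0.0]
wrist_force: [0.1, -0.6, 2.0]
finger_gap: 0.0
grip_force: 0.7
X -0.0483041984715218 Y 0.0007897530819957789
```

```bash
python3 -m pendant '[[-1,0.0056,0,0.0125,0],[-1,0.0045,0,0.013,0],[-1,0.0034,0,0.0133,0],[-1,0.0022,0,0.0136,0],[-1,0.001,0,0.007,0],[-1,0,0,0.006,0],[-1,0,0,0,0]]'
python3 -m pendant '[[-1,0,0,0.002,0],[-1,0,0,0.002,0],[-1,0,0,0.002,0],[-1,0,0,0,0]]'
```

```text
clock: 19.9
tcp_pos: [0.429, -0.0802, 0.1601]
orientation: [-0.001, -0.081, 0.997, 0.0]
wrist_force: [-0.9, -0.2, 2.5]
finger_gap: -0.0002
grip_force: 1.1
clock: 20.4
tcp_pos: [0.4293, -0.0802, 0.1544]
orientation: [-0.0, -0.081, 0.997, 0.0]
wrist_force: [-2.4, 0.4, 2.5]
finger_gap: 0.0002
grip_force: 1.3
```

```bash
python3 -m pendant '[[-1,0,0,0.001,0],[-1,0,0,0.001,0],[-1,0,0,0,0]]'|grep -E "tcp|wrist"
python3 -m pendant '[[-1,0,0,0.001,0],[-1,0,0,0,0]]'|grep -E "tcp|wrist"
```

```text
tcp_pos: [0.4296, -0.0803, 0.1526]
wrist_force: [-2.6, 0.8, 2.7]
tcp_pos: [0.4297, -0.0803, 0.1519]
wrist_force: [-3.9, 1.4, 6.4]
```

```bash
python3 -m pendant '[[-1,0,0,0.001,0],[-1,0,0,0,0]]'|grep -E "tcp|wrist"
```

```text
tcp_pos: [0.4297, -0.0804, 0.1513]
wrist_force: [-5.0, 0.7, 9.2]
```

```bash
python3 -m pendant '[[-1,0,0,-0.004,0],[-1,0,0,-0.01,0],[-1,0,0,-0.015,0],[-1,0,0,-0.03,0],[-1,0,0,-0.04,0],[-1,0,0,0,0],[-1,0,0,0,0],[-1,0,0,0,0]]'
python3 - <<'E'
from h import *
st();save("s4.png",cv2.resize(env.read_camera("scene")[100:280,120:400],None,fx=2.5,fy=2.5))
E
```

```text
clock: 22.28
tcp_pos: [0.4291, -0.0802, 0.2486]
orientation: [-0.001, -0.081, 0.997, 0.0]
wrist_force: [0.5, 0.2, -0.4]
finger_gap: 0.0002
grip_force: 0.0
{'clock': 22.275, 'tcp_pos': [0.4291, -0.0802, 0.2486], 'orientation': [-0.0008, -0.0805, 0.9968, 0.0005], 'wrist_force': [0.5293, 0.2305, -0.4079], 'finger_gap': 0.0002}
```

View pics/s4.png

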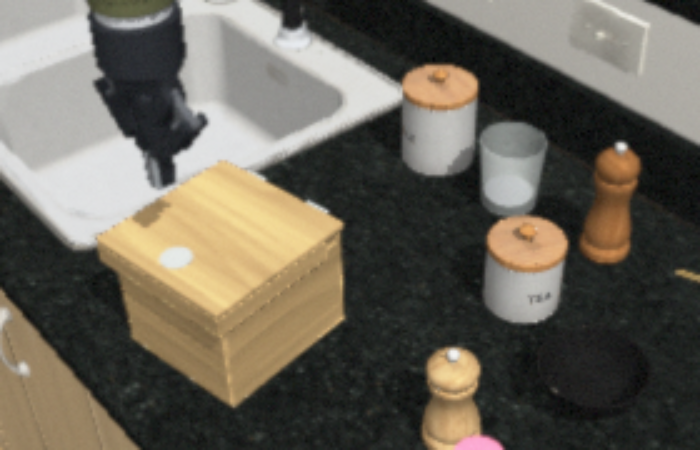

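The lid is shut: its disc is back at scene px (190,203), the same as at the start, and the gripper is clear of it. The mill, canister and bowl look unmoved.

```bash
python3 -c "
from workcell import env
print(env.hand_in())"
```

```text
the job is handed in; nothing more can be done
None
```

The job is handed in, with no verdict returned: the spice jar was last seen upright inside the caddy just before the lid closed, and the lid is latched shut with the gripper clear. The opening press peaked at about 14 N, closer to the 16 N limit than you asked, and the closing press reached about 10 N.

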